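Refit the wash plate on the washer's studded drive hub

TASK

The wash plate of the little washing machine has been taken off for cleaning: pick it up by its grip rib, slip it over the spindle of the drive unit and turn it until its five holes find the five studs, then slide it down until it lies fully home and flat on the hub, and let go. Work with a light hand: do not force or knock the plate against the studs, and leave the other things on the worktop where they are.

Things in the scene. Friction and masses are not known exactly. Their poses are not given: they have to be found in the camera images.
- plate_mid (a point): Wash plate: grey round plastic disc, 128 mm across, 12 mm thick (rim 13 mm), 66 mm high in all with its grip rib; loose, 0.25 to 0.5 kg, lying right way up on the worktop. This point is its centre, on its axis 33 mm above the flat underside; z up along the axis. Five low vanes on top reach 21 mm above the underside.
- plate_rib (a point): Middle of the plate's grip rib, 50 mm above the underside on the axis. The rib is 54 mm long along x, 14 mm thick along y (pinch it across y), from 31 to 66 mm above the underside, on top of a round boss 39 mm across.
- plate_under (a point): Centre of the plate's flat underside, on the axis. In it: a centre bore 25.6 mm across and 26 mm deep, and five through holes 13 mm across, evenly spaced on a circle of 36 mm radius, the first on the +x side.
- drive_unit: Drive unit, fixed: low white round housing 146 mm across (three lugs reach 82 mm out) with a steel hub 104 mm across in its middle. Origin on the hub's axis at the worktop, z up. The hub is braked at an unknown angle: where the studs stand round the axis does NOT follow from this entry's yaw and is not reported; see it, or find it by turning the plate in light contact.
- seat (a point): Centre of the hub's flat upper face, on its axis, 38 mm above the worktop. When the plate is fully home its underside lies on this face, so plate_mid is 33 mm above this point.
- stud_tops (a point): On the hub's axis at the height of the stud tops, 50 mm above the worktop: a plate resting on them has its underside here, 12 mm short of home. Five studs, 10 mm across, tips bevelled 1.8 mm, evenly spaced on a circle of 36 mm radius, so 72 degrees of turning always meets them. Holes within about 2 degrees of the studs slide on freely. Over 50 N in all between plate and drive unit does harm.
- spindle_tip (a point): Top centre of the hub's spindle, 62 mm above the worktop. The spindle is 24 mm across with a 4 mm bevel at its tip; it enters the plate's bore 12 mm before the studs are reached and guides the plate, 0.8 mm of play all round.
- balm_pot: Bystander: low round pot of hand balm, 69 mm across, 41 mm high, loose; origin at the centre of its underside.
- soda_jar: Bystander: small jar with a dark lid, 44 mm across, 105 mm high, loose; origin at the centre of its underside.
- spool: Bystander: cream thread spool, 31 mm across, 48 mm high, standing loose; origin at the centre of its underside.

How it is judged:
By the outcome, as a careful person would: the job done as asked, in the order asked, and still so for the second after the job is handed in, with the robot touching nothing.
It also fails if it takes over 61 s, if anything falls off the work surface, if the arm or the gripper's body presses on something with over 40 N, if the wrist force passes 120 N, or if a joint passes its speed limit or range.

ROBOT

A 6-joint arm with a two-finger parallel gripper is mounted at the origin on a cart in front of the work surface, level with it; the furniture and walls round the work are solid. World frame = base frame: x ahead of the robot, y to its left, z up, the work surface at z = 0. Lengths are in m, angles in rad, forces in N, time in s.
With the tool pointing down it reaches from about 0.25 to 0.8 m from the base axis. Payload 8.5 kg.
Tool frame: the origin (TCP) lies midway between the tips of the shut fingers; the grasp point (between the pads) lies 19 mm behind it; z points along the fingers, y is the line along which they close (so a half turn about z gives the same grasp; the last joint's range is limited). The gripper opens to 85 mm and grips with 20 to 120 N. Pads are 22 mm wide; open, the fingers measure 114 mm over their backs; the gripper's body (76 mm by 85 mm) begins 54 mm behind the grasp point. The pads swing forward as they close: fully open they stand 13 mm farther back than shut.
Start: joints at [1.217, 0.238, -0.013, 1.319, 0, 1.571], TCP at [0.182, 0.492, 0.231] pointing down, gripper open.
Joint ranges: [-2.66, 2.66], [-1.03, 1.9], [-1.14, 1.46], [-1.82, 2.27], [-1.45, 1.34], [-3.14, 3.14]. Speed limits (rad/s): [2.22, 2.22, 2.79, 3.14, 3.14, 3.14].

INTERFACE

Orientations are given as a unit quaternion [w, x, y, z].
In Python, from rig import * gives the robot as it stands.
- The arm moves only by the shell command python3 -m creep 'ROWS' [OPENING] [FORCE]. ROWS is JSON, a list of rows, each a list of 2 entries, a list of its own where there are three numbers: the shift along the tool's x, y, z each as a share of 500 mm, from -1 to 1, then the turn about the tool's z as a share of 2 pi rad, from -1 to 1. A call has 1 to 8 rows; each row is the pose to reach, as a shift and turn from the pose commanded when the call began, along the tool's axes at that moment, turning the shorter way round; what a row does not reach only later rows make up. A row lasts 1/8 s, in which the tool goes at most 62.5 mm and 10.7 degrees, less where a joint would pass 70% of its speed; a pose out of reach is approached as far as the arm can. A call with a number of a shift or a turn outside -1 to 1 is refused whole. A call with a gripper value outside its range is refused whole. OPENING is the opening, from -1 (shut) to 1 (fully open), so that 0 is half open, set as the call begins (- or left out, the last holds). The fingers move at their own pace and stop on an object; FORCE is the grip in N (left out, the last holds). Time passes only in rows, so rows that repeat a pose let the fingers close. It gives the time, the measured TCP pose, the force, the opening and the grip force at its end, in the units of the state.
- get_state(): the state, without advancing time (a new reading comes with each control period).
- camera(name): name is "side" or "top"; returns the picture (420x560x3 uint8, red, green, blue); there is no depth.
- camera_info(name): a dict with "fx", "fy", "cx", "cy" (pixels), "camera_from_world" (4x4, takes a point from world to camera coordinates). Camera axes: x right, y up, looking along -z (the intrinsics and any distortion apply to the point x, -y, -z); pixel columns grow to the right and rows downward; lengths in m; the calibration is good to about 2 mm. A picture is of the moment at which its call begins. camera_info takes no time and is no camera call.
- sign_off(): hands the job in; it is judged then, once.
Trained networks look in the newest picture that a camera, given by its name, has taken for a name from the list of things; names that differ only in an ending like _2 or _b are one class to them, and where a whole thing is asked for, a point or a joint stands for the part that bears it (a point fixed in the world has none). Each returns a list of dicts, best first, with "p" (0 to 1); they miss things now and then, are a little off and sometimes report something else, mostly with a low value. They report only what shows in the picture. A call takes as long as a camera call.
- spot_in(camera, thing): "bbox" ([centre column, centre row, width, height] in pixels, round what is visible of it).
The state is a dict: "time_s": time; "qpos": joint angles; "qd": joint speeds; "joint_efforts": joint torques, N m; "eef_pos": TCP position; "eef_rot": TCP orientation; "wrist_force": force on the tool from outside, world axes, zero at the start; "moment": the same for the moment, N m; "gripper_width": finger opening in m; "finger_force": force on a finger pad.
Only numpy, scipy, OpenCV 4.12 (cv2) and the standard library are available. Lean on these libraries where they do the work, as an engineer would, in place of code of your own. Each camera call takes 0.05 s, during which the arm holds its last target. There are 200 camera calls.

## Working session

There is one attempt and no reset: what is moved stays moved. The work goes in short steps, Python scripts to look and compute and a shell command to move; the robot and the scene stay as the last step left them, time stands still between calls to the robot, and variables do not carry over. Pictures are saved under pics/ and viewed, at most 10 in all, crops included, and the job is handed in when it is done.

```bash
mkdir -p pics; cat > h.py <<'E'
from rig import *
import numpy as np, cv2
def proj(n,P):
    I=camera_info(n);c=np.array(I["camera_from_world"])@np.append(P,1)
    return np.array([I["cx"]+I["fx"]*c[0]/-c[2], I["cy"]+I["fy"]*-c[1]/-c[2]])
def back(n,u,v,z):
    I=camera_info(n);M=np.linalg.inv(np.array(I["camera_from_world"]))
    d=M[:3,:3]@np.array([(u-I["cx"])/I["fx"],-(v-I["cy"])/I["fy"],-1]);o=M[:3,3]
    return o+d*(z-o[2])/d[2]
E
python3 - <<'E'
from h import *
for n in("top","side"):
    im=camera(n);cv2.imwrite(f"pics/{n}0.png",im[...,::-1])
    I=camera_info(n);print({k:v for k,v in I.items() if k!="camera_from_world"});print(np.linalg.inv(np.array(I["camera_from_world"])).round(3)[:3])
    for t in("plate_mid","drive_unit","balm_pot","soda_jar","spool"):
        r=spot_in(n,t);print(n,t,[(np.round(x["bbox"]).tolist(),round(x["p"],2)) for x in r[:2]])
s=get_state();print(s)
E
```

```text
{'fx': 523.2322243138107, 'fy': 523.2322243138107, 'cx': 282.72283819844637, 'cy': 204.63139130662591}
[[-0.026  0.995 -0.099  0.466]
 [-1.    -0.024  0.021 -0.117]
 [ 0.018  0.1    0.995  1.219]]
top plate_mid [([212.0, 230.0, 55.0, 50.0], 0.97)]
top drive_unit [([321.0, 221.0, 67.0, 64.0], 0.76)]
top balm_pot [([372.0, 178.0, 33.0, 31.0], 0.83)]
top soda_jar [([264.0, 166.0, 15.0, 25.0], 0.79)]
top spool [([165.0, 179.0, 18.0, 17.0], 0.45)]
{'fx': 440.5241179216682, 'fy': 440.5241179216682, 'cx': 276.5696158312655, 'cy': 210.82217683555047}
[[-0.999 -0.001 -0.036  0.563]
 [-0.029 -0.559  0.829  0.66 ]
 [-0.021  0.829  0.558  0.575]]
side plate_mid [([308.0, 272.0, 68.0, 52.0], 0.8)]
side drive_unit [([298.0, 199.0, 63.0, 44.0], 0.9)]
side balm_pot [([260.0, 171.0, 31.0, 25.0], 0.55)]
side soda_jar [([239.0, 212.0, 30.0, 58.0], 0.75)]
side spool [([240.0, 304.0, 11.0, 34.0], 0.75)]
{'time_s': 0.6, 'qpos': array([ 1.21701465e+00,  2.38200506e-01, -1.35273634e-02,  1.31922716e+00,
       -2.19842189e-06,  1.57081859e+00]), 'qd': array([-0.0010168 ,  0.00026923,  0.00092296, -0.00097141,  0.00138265,
        0.00134029]), 'joint_efforts': array([ 1.07300639e-03, -5.38305759e+01,  3.46583891e+01,  2.58275293e-03,
        1.99757864e-05, -7.56464971e-06]), 'eef_pos': array([0.18186132, 0.4924201 , 0.23126529]), 'eef_rot': array([-1.28808469e-05,  1.75980743e-01,  9.84393606e-01, -7.83085729e-05]), 'wrist_force': array([ 0.65771115,  1.11277857, -0.72826022]), 'moment': array([-0.01759231, -0.00901239, -0.00396032]), 'finger_force': 0.0, 'gripper_width': 0.08545252280911468}
```

View pics/top0.png

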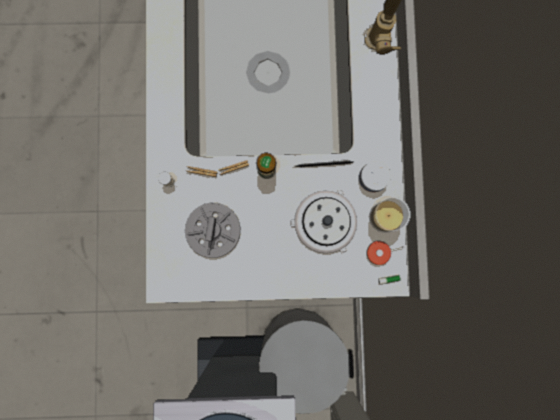

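View pics/side0.png

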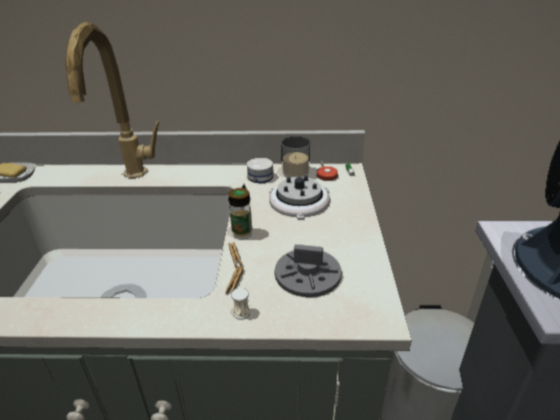

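The top picture shows the plate at about (212,230) with its rib running nearly vertical, and the drive unit at (327,221). The jar, pot and spool are clear of both. Next I'll enlarge the two parts.

```bash
python3 - <<'E'
from h import *
im=camera("top")
a=cv2.resize(im[195:265,177:247],(400,400),interpolation=cv2.INTER_CUBIC)
b=cv2.resize(im[186:256,292:362],(400,400),interpolation=cv2.INTER_CUBIC)
cv2.imwrite("pics/z.png",np.hstack([a,b])[...,::-1])
print(back("top",212,230,.012),back("side",308,272,.02),back("top",327,221,.062),back("side",300,190,.045))
E
```

```text
[0.53180583 0.0222788  0.012     ] [0.53399451 0.03933928 0.02      ] [ 0.54279917 -0.23825117  0.062     ] [ 0.54530999 -0.21455036  0.045     ]
```

View pics/z.png

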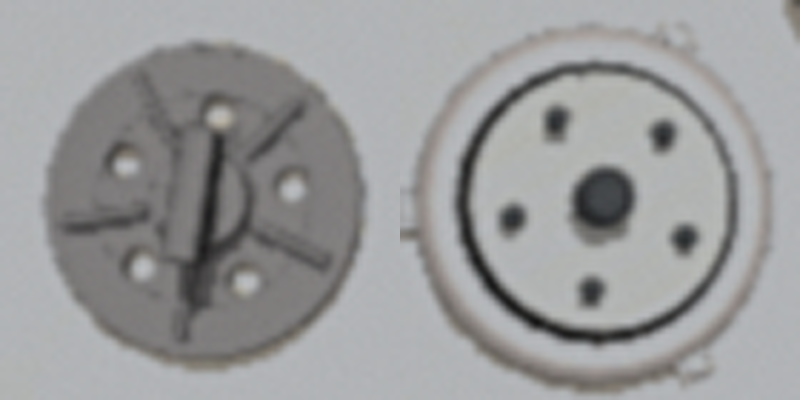

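The left half shows the plate with five white holes at (220,116), (292,187), (246,282), (142,266) and (126,162). The right half shows the hub with stud tops near (556,117), (663,132), (686,238), (592,288) and (511,217), and the spindle at (606,193).

```bash
python3 - <<'E'
from h import *
def f(pts,u0,v0,z):
    P=np.array([back("top",(x+.5)*.175-.5+u0,(y+.5)*.175-.5+v0,z)[:2] for x,y in pts])
    c=P.mean(0);d=P-c;a=np.degrees(np.arctan2(d[:,1],d[:,0]))
    ref=np.angle(np.exp(5j*np.radians(a)).mean(),deg=True)/5
    print(c,"r",np.hypot(*d.T).round(4),"ang",a.round(1),"mod72",ref,"resid",((a-ref+36)%72-36).round(1))
f([(220,116),(292,187),(246,282),(142,266),(126,162)],177,195,.006)
f([(156,117),(263,132),(286,238),(192,288),(111,217)],292,186,.050)
f([(206,193)],292,186,.062)
# rib: top edge centres, ends
for p in [(191,128),(181,262)]: print(back("top",p[0]*.175+177,p[1]*.175+195,.066))
# detected plate centre in side: rib
print(proj("side",[.532,.024,.066]),proj("side",[.543,-.238,.062]))
print(np.linalg.norm(get_state()["eef_rot"]))
E
```

```text
[0.53205973 0.0218127 ] r [0.0355 0.0356 0.0363 0.0359 0.0362] ang [ -10.4  -81.3 -153.8  134.2   61.6] mod72 -9.922495708628592 resid [-0.5  0.7  0.2  0.1 -0.5]
[ 0.54521321 -0.2392773 ] r [0.0366 0.0358 0.0365 0.0354 0.0364] ang [  27.5  -44.5 -116.7  171.9  100.3] mod72 27.70116523198351 resid [-0.2 -0.2 -0.4  0.2  0.6]
[ 0.54640465 -0.23979207] r [0.] ang [0.] mod72 0.0 resid [0.]
[0.55671849 0.01918412 0.066     ]
[0.50523048 0.0236186  0.066     ]
[309.31010488 247.57475193] [300.90201944 178.56495242]
1.0
```

```bash
cat >> h.py <<'E'
from scipy.spatial.transform import Rotation as Ro
def sh(p,yaw):  # shares to world TCP p with tool-x yaw (deg, world)
    s=get_state();w,x,y,z=s["eef_rot"];R=Ro.from_quat([x,y,z,w]).as_matrix()
    t=R.T@(np.array(p)-s["eef_pos"]);y0=np.degrees(np.arctan2(R[1,0],R[0,0]))
    print("t",s["time_s"],"pos",s["eef_pos"].round(4),"yaw",y0.round(2),"tilt",R[:,2].round(4),"F",s["wrist_force"].round(1),"w",s["gripper_width"].round(4))
    print("shares",(t/.5).round(4),"turn",round(-((yaw-y0+180)%360-180)/360,4))
E
python3 -m creep '[[[-0.982,-0.639,0.14],-0.029],[[-0.982,-0.639,0.14],-0.029],[[-0.982,-0.639,0.14],-0.029],[[-0.982,-0.639,0.14],-0.029],[[-0.982,-0.639,0.14],-0.029],[[-0.982,-0.639,0.14],-0.029],[[-0.982,-0.639,0.14],-0.029],[[-0.982,-0.639,0.14],-0.029]]' 1
python3 -c "
from h import *
sh([.532,.022,.16],170)"
```

```text
time_s: 1.65
eef_pos: [0.478, 0.0946, 0.1724]
eef_rot: [0.0, 0.086, 0.996, 0.0]
wrist_force: [0.0, 1.2, -0.3]
gripper_width: 0.0853
finger_force: 0.0Traceback (most recent call last):
  File "<string>", line 3, in <module>
    sh([.532,.022,.16],170)
    ~~^^^^^^^^^^^^^^^^^^^^^
  File "h.py", line 14, in sh
    print("t",s["time_s"],"pos",s["eef_pos"].round(4),"yaw",y0.round(2),"tilt",R[:,2].round(4),"F",s["wrist_force"].round(1),"w",s["gripper_width"].round(4))
                                                                                                                                 ^^^^^^^^^^^^^^^^^^^^^^^^
AttributeError: 'float' object has no attribute 'round'
```

```bash
sed -i 's/s\["gripper_width"\].round(4)/round(s["gripper_width"],4)/' h.py
python3 -c "
from h import *
sh([.532,.022,.12],170.1)"
```

```text
t 1.65 pos [0.478  0.0946 0.1724] yaw 170.16 tilt [ 1.e-03  3.e-04 -1.e+00] F [ 0.   1.2 -0.3] w 0.0853
shares [-0.1311 -0.1247  0.1049] turn 0.0002
```

```bash
python3 -m creep '[[[-0.131,-0.125,0.07],0],[[-0.131,-0.125,0.105],0],[[-0.131,-0.125,0.105],0],[[-0.131,-0.125,0.105],0]]' 
python3 - <<'E'
from h import *
sh([.532,.022,.037],170.1)
im=camera("side");c=im[190:310,240:380]
cv2.imwrite("pics/a.png",cv2.resize(c,(700,600),interpolation=cv2.INTER_CUBIC)[...,::-1])
E
```

```text
time_s: 2.15
eef_pos: [0.5304, 0.0239, 0.12]
eef_rot: [-0.0, 0.086, 0.996, 0.0]
wrist_force: [-0.5, 1.0, -0.3]
gripper_width: 0.0856
finger_force: 0.0
t 2.15 pos [0.5304 0.0239 0.12  ] yaw 170.15 tilt [-4.e-04  1.e-04 -1.e+00] F [-0.5  1.  -0.3] w 0.0856
shares [-0.0038 -0.0031  0.1661] turn 0.0001
```

View pics/a.png

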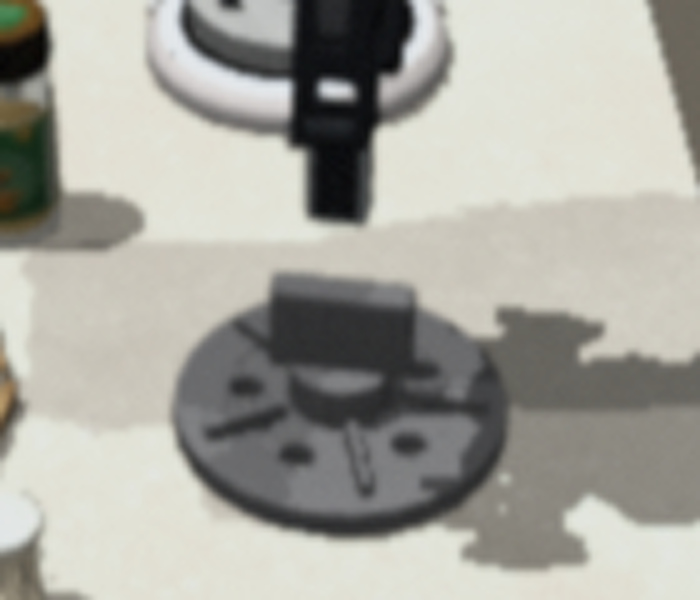

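The gripper stands squarely over the rib, with the rib centre at about (343,320) in the crop and the finger at x≈340. Going down and closing.

```bash
python3 -m creep '[[[-0.004,-0.003,0.06],0],[[-0.004,-0.003,0.11],0],[[-0.004,-0.003,0.15],0],[[-0.004,-0.003,0.166],0],[[-0.004,-0.003,0.166],0],[[-0.004,-0.003,0.166],0]]' 
python3 -m creep '[[[0,0,0],0],[[0,0,0],0],[[0,0,0],0],[[0,0,0],0],[[0,0,0],0],[[0,0,0],0],[[0,0,0],0],[[0,0,0],0]]' -1 50
```

```text
time_s: 2.95
eef_pos: [0.533, 0.0222, 0.0379]
eef_rot: [0.001, 0.085, 0.996, 0.0]
wrist_force: [-0.1, -0.6, -0.3]
gripper_width: 0.0851
finger_force: 0.0
time_s: 3.95
eef_pos: [0.5325, 0.0217, 0.037]
eef_rot: [0.0, 0.086, 0.996, -0.0]
wrist_force: [-2.1, -2.2, 5.9]
gripper_width: 0.0134
finger_force: 50.3
```

```bash
python3 -m creep '[[[0,0,-0.02],0],[[0,0,-0.08],0],[[0,0,-0.15],0],[[0,0,-0.2],0],[[0,0,-0.2],0],[[0,0,-0.2],0]]' 
python3 - <<'E'
from h import *
sh([.5455,-.2395,.137],170.1-34.4)
E
```

```text
time_s: 4.7
eef_pos: [0.5316, 0.0219, 0.1357]
eef_rot: [-0.001, 0.086, 0.996, -0.0]
wrist_force: [-0.7, -0.4, -4.1]
gripper_width: 0.0132
finger_force: 49.3
t 4.7 pos [0.5316 0.0219 0.1357] yaw 170.17 tilt [-0.0017 -0.     -1.    ] F [-0.7 -0.4 -4.1] w 0.0132
shares [-0.1165 -0.5104 -0.0026] turn 0.0958
```

```bash
python3 -m creep '[[[-0.016,-0.07,0],0.012],[[-0.034,-0.15,0],0.03],[[-0.055,-0.24,0],0.055],[[-0.076,-0.33,0],0.08],[[-0.096,-0.42,0],0.096],[[-0.11,-0.48,0],0.096],[[-0.117,-0.51,0],0.096],[[-0.117,-0.51,0],0.096]]' 
python3 -m creep '[[[0,0,0],0],[[0,0,0],0],[[0,0,0],0]]'
python3 - <<'E'
from h import *
sh([.5455,-.2395,.137],170.1-34.4)
a=camera("top")[186-10:256-5,285:365];b=camera("side")[130:230,240:350]
a=cv2.resize(a,(400,375),interpolation=cv2.INTER_CUBIC);b=cv2.resize(b,(400,375),interpolation=cv2.INTER_CUBIC)
cv2.imwrite("pics/b.png",np.hstack([a,b])[...,::-1])
E
```

```text
time_s: 5.7
eef_pos: [0.5459, -0.2396, 0.1356]
eef_rot: [-0.001, 0.378, 0.926, 0.0]
wrist_force: [-0.2, 0.4, -3.4]
gripper_width: 0.0135
finger_force: 49.6
time_s: 6.08
eef_pos: [0.5466, -0.2386, 0.137]
eef_rot: [0.0, 0.377, 0.926, -0.0]
wrist_force: [0.3, 0.2, -3.4]
gripper_width: 0.0133
finger_force: 49.6
t 6.075 pos [ 0.5466 -0.2386  0.137 ] yaw 135.67 tilt [ 1.e-04 -1.e-04 -1.e+00] F [ 0.3  0.2 -3.4] w 0.0133
shares [ 0.0003 -0.0028  0.    ] turn -0.0001
```

View pics/b.png

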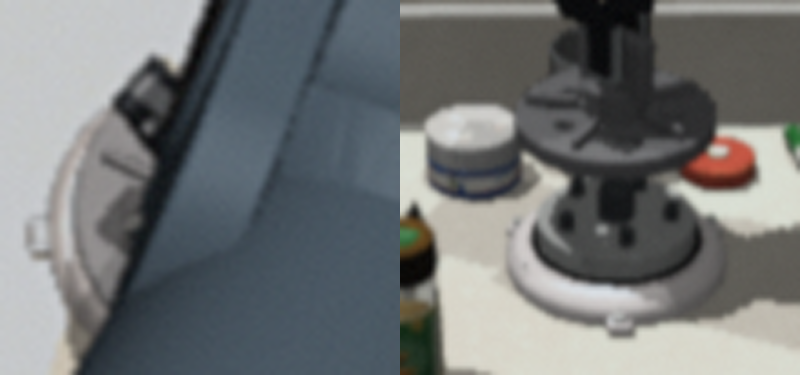

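The side crop shows the plate level and centred over the spindle, both near x≈617. Now I'll approach the spindle gently.

```bash
python3 -m creep '[[[0,-0.002,0.02],0],[[0,-0.002,0.04],0],[[0,-0.002,0.06],0],[[0,-0.002,0.07],0],[[0,-0.002,0.074],0],[[0,-0.002,0.074],0]]'
python3 -m creep '[[[0,0,0.002],0],[[0,0,0.004],0],[[0,0,0.006],0],[[0,0,0.008],0]]'
python3 -m creep '[[[0,0,0.002],0],[[0,0,0.004],0],[[0,0,0.004],0]]'
```

```text
time_s: 6.92
eef_pos: [0.5459, -0.2401, 0.0999]
eef_rot: [0.0, 0.378, 0.926, -0.0]
wrist_force: [-0.7, 0.3, -3.0]
gripper_width: 0.0132
finger_force: 49.6
time_s: 7.42
eef_pos: [0.5458, -0.2401, 0.0958]
eef_rot: [0.0, 0.378, 0.926, -0.0]
wrist_force: [-0.1, -0.5, -3.1]
gripper_width: 0.0138
finger_force: 49.6
time_s: 7.8
eef_pos: [0.5457, -0.2401, 0.0938]
eef_rot: [-0.0, 0.378, 0.926, -0.0]
wrist_force: [-0.1, 0.4, -2.4]
gripper_width: 0.0133
finger_force: 49.6
```

```bash
python3 -m creep '[[[0,0,0.002],0],[[0,0,0.004],0],[[0,0,0.006],0],[[0,0,0.008],0],[[0,0,0.008],0]]'
python3 -m creep '[[[0,0,0.001],0],[[0,0,0.002],0],[[0,0,0.003],0],[[0,0,0.004],0],[[0,0,0.004],0]]'
python3 -m creep '[[[0,0,0.001],0],[[0,0,0.002],0],[[0,0,0.003],0],[[0,0,0.003],0]]'
```

```text
time_s: 8.43
eef_pos: [0.5458, -0.2401, 0.0897]
eef_rot: [-0.0, 0.378, 0.926, -0.0]
wrist_force: [-0.4, -0.1, -4.4]
gripper_width: 0.0134
finger_force: 49.6
time_s: 9.05
eef_pos: [0.5458, -0.2401, 0.0878]
eef_rot: [-0.0, 0.378, 0.926, -0.0]
wrist_force: [-0.5, -0.4, -3.5]
gripper_width: 0.0135
finger_force: 49.6
time_s: 9.55
eef_pos: [0.5458, -0.2401, 0.0863]
eef_rot: [-0.0, 0.378, 0.926, -0.0]
wrist_force: [-0.7, -0.5, -3.9]
gripper_width: 0.0129
finger_force: 49.6
```

```bash
python3 -m creep '[[[0,0,0.001],0],[[0,0,0.002],0],[[0,0,0.003],0],[[0,0,0.003],0]]'
python3 -m creep '[[[0,0,0.001],0],[[0,0,0.002],0],[[0,0,0.003],0],[[0,0,0.003],0]]'
```

```text
time_s: 10.05
eef_pos: [0.5458, -0.2401, 0.0848]
eef_rot: [-0.0, 0.378, 0.926, -0.0]
wrist_force: [0.7, -1.1, -2.7]
gripper_width: 0.0134
finger_force: 49.6
time_s: 10.55
eef_pos: [0.5458, -0.2401, 0.0833]
eef_rot: [-0.0, 0.378, 0.926, -0.0]
wrist_force: [-0.6, -0.7, -2.9]
gripper_width: 0.0134
finger_force: 49.6
```

No contact force, and the underside is about 4 mm below the stud tops, so the holes have found the studs. I'll continue down to home.

```bash
python3 -m creep '[[[0,0,0.002],0],[[0,0,0.004],0],[[0,0,0.006],0],[[0,0,0.008],0],[[0,0,0.01],0],[[0,0,0.01],0]]'
python3 -m creep '[[[0,0,0.001],0],[[0,0,0.002],0],[[0,0,0.003],0],[[0,0,0.004],0],[[0,0,0.004],0]]'
```

```text
time_s: 11.3
eef_pos: [0.5457, -0.2401, 0.0782]
eef_rot: [-0.0, 0.378, 0.926, -0.0]
wrist_force: [0.7, 0.3, -2.8]
gripper_width: 0.0133
finger_force: 49.6
time_s: 11.92
eef_pos: [0.5458, -0.2401, 0.0763]
eef_rot: [-0.0, 0.378, 0.926, -0.0]
wrist_force: [0.1, -0.9, -3.7]
gripper_width: 0.0133
finger_force: 49.6
```

```bash
python3 -m creep '[[[0,0,0.001],0],[[0,0,0.002],0],[[0,0,0.002],0]]'
```

```text
time_s: 12.3
eef_pos: [0.5457, -0.2401, 0.0753]
eef_rot: [-0.0, 0.378, 0.926, -0.0]
wrist_force: [-0.2, -0.2, -3.9]
gripper_width: 0.0133
finger_force: 49.6
```

```bash
python3 -m creep '[[[0,0,0.0005],0],[[0,0,0.001],0],[[0,0,0.001],0]]'; python3 -m creep '[[[0,0,0.0005],0],[[0,0,0.001],0],[[0,0,0.001],0]]'
```

```text
time_s: 12.68
eef_pos: [0.5458, -0.2401, 0.075]
eef_rot: [0.0, 0.378, 0.926, -0.0]
wrist_force: [-1.5, 1.1, -0.1]
gripper_width: 0.0133
finger_force: 50.0
time_s: 13.05
eef_pos: [0.5458, -0.2401, 0.075]
eef_rot: [0.0, 0.378, 0.926, -0.0]
wrist_force: [-3.4, 0.9, 5.0]
gripper_width: 0.0132
finger_force: 51.0
```

Contact came at TCP z = 0.075, which is the home height. Releasing now.

```bash
python3 -m creep '[[[0,0,0],0],[[0,0,0],0],[[0,0,0],0],[[0,0,0],0],[[0,0,0],0],[[0,0,0],0],[[0,0,0],0]]' 0.6
python3 -m creep '[[[0,0,-0.02],0],[[0,0,-0.06],0],[[0,0,-0.14],0],[[0,0,-0.24],0],[[0,0,-0.3],0],[[0,0,-0.3],0]]'
python3 -m creep '[[[0,0.1,0],0],[[0,0.2,0],0],[[0,0.3,0],0],[[0,0.4,0],0],[[0,0.4,0],0]]'
python3 - <<'E'
from h import *
a=camera("top")[160:260,285:385];b=camera("side")[150:240,240:350]
a=cv2.resize(a,(400,400),interpolation=cv2.INTER_CUBIC);b=cv2.resize(b,(400,400),interpolation=cv2.INTER_CUBIC)
cv2.imwrite("pics/c.png",np.hstack([a,b])[...,::-1])
E
```

```text
time_s: 13.92
eef_pos: [0.5458, -0.2401, 0.0743]
eef_rot: [-0.0, 0.378, 0.926, -0.0]
wrist_force: [0.2, 0.4, -0.4]
gripper_width: 0.0682
finger_force: 0.0
time_s: 14.68
eef_pos: [0.547, -0.2406, 0.2277]
eef_rot: [0.003, 0.378, 0.926, -0.0]
wrist_force: [0.3, -0.1, -0.4]
gripper_width: 0.0682
finger_force: 0.0
time_s: 15.3
eef_pos: [0.6871, -0.0942, 0.2222]
eef_rot: [-0.001, 0.376, 0.927, -0.0]
wrist_force: [-0.1, -0.0, -0.0]
gripper_width: 0.0684
finger_force: 0.0
```

View pics/c.png

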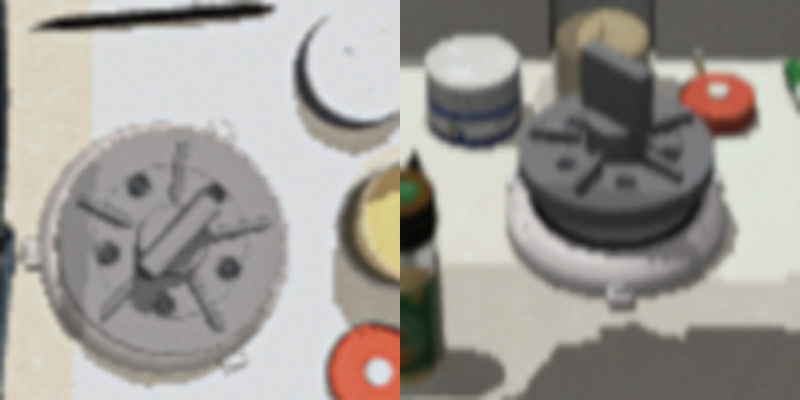

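The plate lies flat on the hub. The dark studs fill all five holes, at about (140,185), (107,252), (162,303), (229,268) and (215,192), and the bystanders haven't moved.

```bash
python3 -c "
from rig import *
print(sign_off())"
```

```text
the job is handed in; nothing more can be done
None
```

The wash plate is on the drive unit, lying flat and fully home with all five studs in its holes; I let go, backed the arm clear and handed the job in at about 15 s, with the other things not touched.

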